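# Present a chromatography column to the code reader

### The arm

A 7-joint arm with a two-finger parallel gripper is mounted at the origin on a cart in front of the work surface, level with it; the furniture and walls round the work are solid. World frame = base frame: x ahead of the robot, y to its left, z up, the work surface at z = 0. Lengths are in m, angles in rad, forces in N, time in s.
With the tool pointing down it reaches from about 0.425 to 0.925 m from the base axis. Payload 6.8 kg.
Tool frame: the origin (TCP) lies at the very end of the fingers, on their centre line; the grasp point (between the pads) lies 19 mm behind it; x points along the fingers, y is the direction in which the jaws open and shut, and the axes are right-handed (so a half turn about x gives the same grasp; the last joint's range is limited). The gripper opens to 85 mm and grips with 20 to 120 N. Pads are 22 mm wide; open, the fingers measure 114 mm over their backs; the gripper's body (76 mm by 85 mm) begins 54 mm behind the grasp point. The pads swing forward as they close: fully open they stand 13 mm farther back than shut.
Start: joints at [1.047, 0.477, 0.022, 1.555, -0.011, 1.109, -0.083], TCP at [0.273, -0.617, 0.231] pointing down, gripper open.
Joint ranges: [-2.96, 2.96], [-0.34, 2.1], [-1.41, 1.46], [0.24, 2.44], [-1.37, 4.51], [0.17, 1.92], [-2.96, 2.96]. Speed limits (rad/s): [2.39, 2.39, 3.14, 3.14, 3.14, 3.14, 3.14].

### API

Orientations are given as a rotation vector (axis times angle).
In Python, from bench import get_obs, grab_frame, camera_info, hand_in gives the robot as it stands.
- The arm moves only by the tool apply_moves, never from a script. Its argument "series" is text: rows parted by semicolons, each of 7 numbers parted by spaces: the turn, a rotation vector about the tool's x, y, z in rad, then the shift along the tool's x, y, z in m, then the opening, from 0 (shut) to 1 (fully open). In form: wx wy wz tx ty tz hand; .... A call has 1 to 12 rows; each row is the pose to reach, as a shift and turn from the pose commanded when the call began, along the tool's axes at that moment; what a row does not reach only later rows make up. A row lasts 1/8 s, in which the tool goes at most 62.5 mm and 10.7 degrees, less where a joint would pass 70% of its speed; a pose out of reach is approached as far as the arm can. A call with a gripper value outside its range is refused whole. The fingers move at their own pace and stop on an object; "force" is the grip in N (left out, the last holds). Time passes only in rows, so rows that repeat a pose let the fingers close. It gives the time, the measured TCP pose, the force and the opening at its end, in the units of the state.
- get_obs(): the state, without advancing time (a new reading comes with each control period).
- grab_frame(name): name is "scene" or "top" or "wrist"; returns the picture (420x560x3 uint8, blue, green, red); there is no depth.
- camera_info(name): a dict with "fov_y" (degrees; the focal length in pixels is half the picture's height over the tangent of half this angle, whatever the lens; pixels are square), "cx", "cy" (the principal point, pixels), "rvec" (rotation vector, rad) and "tvec" (3), from world to camera coordinates, as OpenCV has them. Camera axes: x right, y down, z forward; pixel columns grow to the right and rows downward; lengths in m; the calibration is good to about 2 mm. The wrist camera is an equidistant fisheye: a pixel r from the principal point sees the ray r / f radians off the axis. A picture is of the moment at which its call begins: read the wrist's pose just before it. camera_info takes no time and is no camera call; for the wrist camera it gives the pose at the moment of the call.
- hand_in(): hands the job in, once; it reports no verdict.
The state is a dict: "clock": time; "joints": joint angles; "qvel": joint speeds; "tau": joint torques, N m; "tcp_pos": TCP position; "orientation": TCP orientation; "contact_force": force on the tool from outside, world axes, zero at the start; "moment": the same for the moment, N m; "grip_width": finger opening in m.
Only numpy, scipy, OpenCV 4.12 (cv2) and the standard library are available. Lean on these libraries where they do the work, as an engineer would, in place of code of your own. Each camera call takes 0.05 s, during which the arm holds its last target.

### The job

Book the steel chromatography column in. Roll it over on its mat until the barcode label is underneath, then carry it across without disturbing the tube rack, brown bottle or beaker and hold it level over the desktop code reader: barcode facing down about 15 mm above the glass window, centred between the two upright cheeks and parallel to them, touching nothing on the reader. Finish while still holding it there; do not put it down or let go.

Things in the scene. Friction and masses are not known exactly. Their poses are not given: they have to be found in the camera images.
- column: Steel column, 0.24 kg, lying on the mat: plain tube 18 mm in diameter, 140 mm long, between two round end fittings 32 mm in diameter, 22 mm long, with end plugs (196 mm over all). It rests and rolls on the fittings. Origin: middle of its axis, 18 mm above the worktop as it lies, also centre of mass. z: along it to the labelled end. x: from the axis out through the middle of the barcode label.
- column_label (a point): Point on the column's axis at the middle of the white barcode label, 42 mm from the column's middle; axes as the column's. Label 42 mm long, on the tube's surface 9 mm from the axis, wrapping 120 degrees. It starts looking up, within 60 degrees to either side. Rolling, the column travels 16 mm per radian; left at rest it stays, pushed fast it coasts. Grip the bare tube at or past the middle.
- mat: Flat dark grey silicone mat under the column, fixed, 2 mm thick, 250 mm across the column and 225 mm along it. Origin: centre of its underside, on the worktop. x: level, across the column (the way it rolls); z: level, along the column towards its labelled end; y: straight down.
- reader: Desktop code reader, fixed: grey base 118 x 80 mm, 30 mm high, on it a black reading head 58 x 48 mm whose top is 46 mm above the worktop. Origin: centre of its underside. x: across the cheeks; y: along the cheeks (the column may point either way); z up.
- reader_window (a point): Centre of the upper face of the 36 x 36 mm glass window on the reading head, 46 mm above the worktop; axes as the reader's. Two upright black cheeks, 3.5 mm thick, stand beside it with inner faces at x = +22.5 and -22.5 mm, 42 mm long along y, rising 22 mm above the glass; open at both ends.
- tube_rack: Blue tube rack with six capped tubes, 56 x 170 mm and 84 mm high, loose, standing between the mat and the reader; bystander. Origin: centre of its underside, y axis along its length, z up.
- amber_bottle: Brown bottle with a blue cap, 56 mm in diameter and 109 mm high, loose, beyond the far end of the rack; bystander. Origin: centre of its underside.
- beaker_100: Empty glass beaker, 54 mm in diameter and 70 mm high, loose, at the near end of the rack; bystander. Origin: centre of its underside.

How it is judged:
On the way:
1. the column lies on the mat with its barcode underneath (within about 29 degrees) (angle between column's own x axis and vertical above 2.64 rad and height (world z) of column below 0.022 m and contact force between column and mat above 0.3 N), for 0.2 s.
At the end, for the whole second after the job is handed in: Fingers alone hold the column still: label centre within 7 mm of the window centre across the cheeks, 9 mm along them, 8 to 24 mm above the glass, facing down within 29 degrees; level within 7, parallel within 8 degrees; reader untouched; rack, bottle, beaker within 12 mm of their places (angle between column's own x axis and vertical above 2.64 rad and angle between column's own z axis and vertical between 1.45 and 1.69 rad and angle between the z axis of column and the y axis of reader, either way round below 0.14 rad and x of column_label in the frame of reader_window between -0.007 and 0.007 m and y of column_label in the frame of reader_window between -0.009 and 0.009 m and z of column_label in the frame of reader_window between 0.017 and 0.033 m and linear speed of column below 0.02 m/s and contact force between column and the fingers above 1 N and contact force between each of column, the arm, the fingers and reader below 0.05 N and distance of each of tube_rack, amber_bottle, beaker_100 from where it was at the start of the episode below 0.012 m); the arm keeps its last pose, push and grip.
It fails at once if the column knocks the reader (contact force between column and reader above 2 N).
It fails at once if the tube rack is knocked or shifted (distance of tube_rack from where it was at the start of the episode above 0.015 m or contact force between column and tube_rack above 3 N).
It fails at once if the brown bottle is knocked or shifted (distance of amber_bottle from where it was at the start of the episode above 0.015 m or contact force between column and amber_bottle above 3 N).
It fails at once if the beaker is knocked or shifted (distance of beaker_100 from where it was at the start of the episode above 0.015 m or contact force between column and beaker_100 above 3 N).
It also fails if it takes over 58 s, if anything falls off the work surface, if the arm or the gripper's body presses on something with over 40 N, if the wrist force passes 120 N, or if a joint passes its speed limit or range.

## Working session

There is one attempt and no reset: what is moved stays moved. The work goes in short steps, Python scripts to look and compute and a tool call to move; the robot and the scene stay as the last step left them, time stands still between calls to the robot, and variables do not carry over. Pictures are saved under pics/ and viewed, and the job is handed in when it is done.

Besides the shell and the picture viewer there is one more tool, called after "Call:" by a JSON object that holds its "fn" and its "kwargs". apply_moves: Moves the arm, as the interface text tells. Its arguments: {"type":"object","properties":{"series":{"type":"string"},"force":{"type":"number"}},"required":["series"]}

```bash
ls; mkdir -p pics
python3 - <<'E'
from bench import *
import cv2
for n in ["scene","top"]:
    print(n,camera_info(n)); cv2.imwrite(f"pics/{n}0.png",grab_frame(n))
print(camera_info("wrist"));cv2.imwrite("pics/wrist0.png",grab_frame("wrist"))
print(get_obs())
E
```

```text
pics
scene {'fov_y': 49.10247119596518, 'cx': 275.11143861225787, 'cy': 212.55900384961225, 'rvec': array([ 1.06633327, -2.2178681 ,  1.14338694]), 'tvec': array([0.46069619, 0.21998985, 0.70765779])}
top {'fov_y': 47.26854211295216, 'cx': 277.3803023433186, 'cy': 206.7363368647323, 'rvec': array([ 2.17350017, -2.02789344,  0.22676644]), 'tvec': array([0.16054951, 0.53282377, 0.91927872])}
{'fov_y': 65.70646984690485, 'cx': 289.42070577626913, 'cy': 218.83821861225354, 'rvec': array([-2.39861094,  1.56176116,  0.25462883]), 'tvec': array([-0.67366644, -0.04128199,  0.37976189])}
{'clock': 0.15, 'joints': array([ 1.04692578,  0.47760646,  0.02237481,  1.55618572, -0.01155147,
        1.10927288, -0.08309311]), 'qvel': array([ 1.01676899e-04,  9.32501531e-05,  8.04645618e-05, -3.04800217e-03,
       -1.07034853e-03, -7.31541412e-04,  1.03639646e-03]), 'tau': array([ 3.16703401e-03, -5.96923363e+01,  1.61038946e+00, -2.81492096e+01,
        1.26600396e-02,  6.49155219e-03,  2.54105908e-05]), 'tcp_pos': array([ 0.27244935, -0.61710174,  0.23056841]), 'orientation': array([ 1.99245777,  0.42164879, -1.99314164]), 'contact_force': array([-1.04838165, -0.2430656 ,  0.82527354]), 'moment': array([-0.03868008, -0.02927585, -0.03665091]), 'grip_width': 0.08537761285391592}
```

View pics/scene0.png

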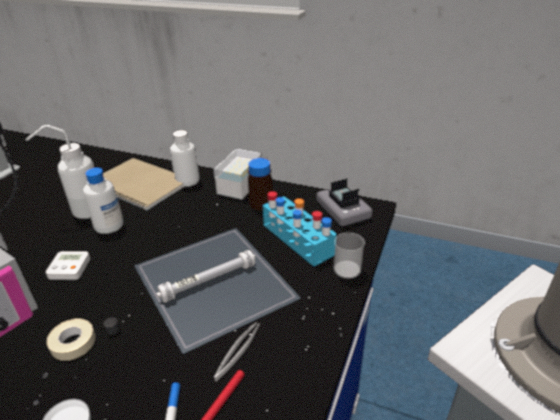

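View pics/top0.png

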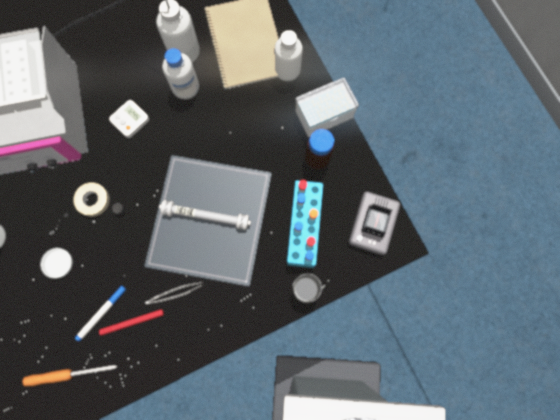

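View pics/wrist0.png

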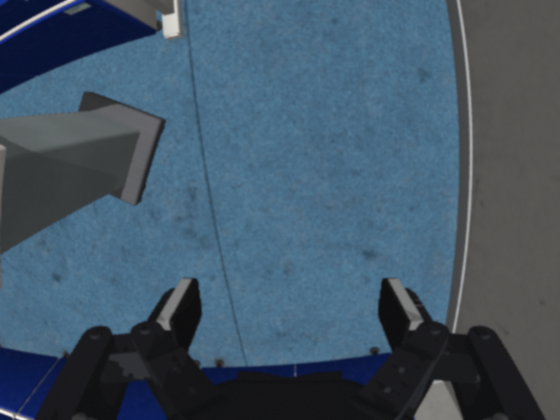

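```bash
cat > h.py <<'E'
import numpy as np, cv2
from bench import *
from scipy.spatial.transform import Rotation as R
def cam(n):
    c=camera_info(n); f=210/np.tan(np.radians(c['fov_y'])/2)
    Rm=R.from_rotvec(c['rvec']).as_matrix(); return c,f,Rm,np.array(c['tvec'])
def ray(n,u,v,C=None):
    c,f,Rm,t=C or cam(n)
    x=(u-c['cx']); y=(v-c['cy'])
    if n=='wrist':
        r=np.hypot(x,y); th=r/f; d=np.array([np.sin(th)*x/max(r,1e-9),np.sin(th)*y/max(r,1e-9),np.cos(th)])
    else: d=np.array([x/f,y/f,1.])
    d=Rm.T@(d/np.linalg.norm(d)); return -Rm.T@t,d
def onz(n,u,v,z,C=None):
    o,d=ray(n,u,v,C); return o+d*(z-o[2])/d[2]
def proj(n,P,C=None):
    c,f,Rm,t=C or cam(n); p=Rm@np.asarray(P)+t
    if n=='wrist':
        th=np.arctan2(np.hypot(p[0],p[1]),p[2]); r=f*th; h=np.hypot(p[0],p[1]); return c['cx']+r*p[0]/h,c['cy']+r*p[1]/h
    return c['cx']+f*p[0]/p[2],c['cy']+f*p[1]/p[2]
E
python3 - <<'E'
from h import *
t=cv2.imread('pics/top0.png'); s=cv2.imread('pics/scene0.png')
cv2.imwrite('pics/tc.png',cv2.resize(t[150:290,140:280],None,fx=5,fy=5,interpolation=cv2.INTER_CUBIC)[:600])
cv2.imwrite('pics/tr.png',cv2.resize(t[170:290,270:420],None,fx=5,fy=5,interpolation=cv2.INTER_CUBIC))
cv2.imwrite('pics/sc.png',cv2.resize(s[225:325,130:290],None,fx=5,fy=5,interpolation=cv2.INTER_CUBIC))
for n in ['top','scene']: print(n,ray(n,280,210))
for uv in [(162,207),(248,223),(172,157),(270,172),(147,267),(248,284),(375,222),(306,222),(306,290),(320,142)]:
    print(uv,onz('top',*uv,0.018).round(3))
E
```

```text
top (array([0.30638895, 0.18376793, 1.01346231]), array([ 0.21254578,  0.00767226, -0.97712099]))
scene (array([-0.08413575,  0.6326505 ,  0.59505511]), array([ 0.65134805, -0.50498017, -0.56633977]))
(162, 207) [0.512 0.442 0.018]
(248, 223) [0.49  0.257 0.018]
(172, 157) [0.624 0.434 0.018]
(270, 172) [0.605 0.219 0.018]
(147, 267) [0.384 0.458 0.018]
(248, 284) [0.363 0.247 0.018]
(375, 222) [ 0.511 -0.01   0.018]
(306, 222) [0.501 0.135 0.018]
(306, 290) [0.359 0.127 0.018]
(320, 142) [0.681 0.114 0.018]
```

View pics/tc.png

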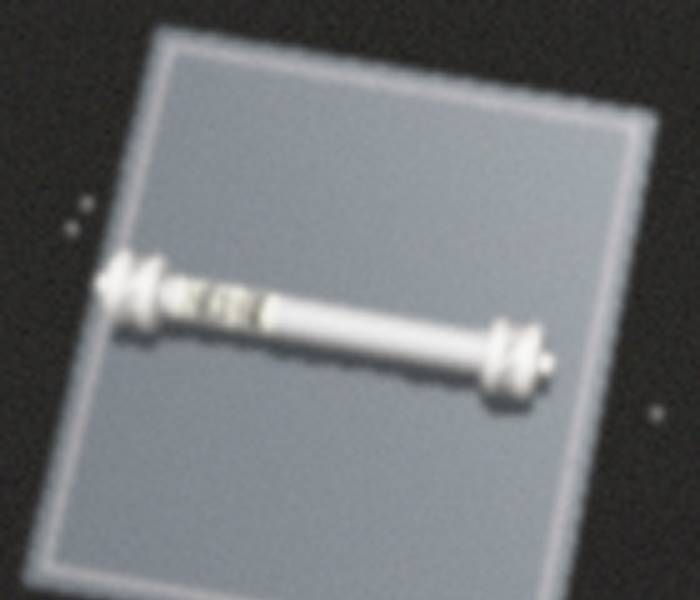

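View pics/tr.png

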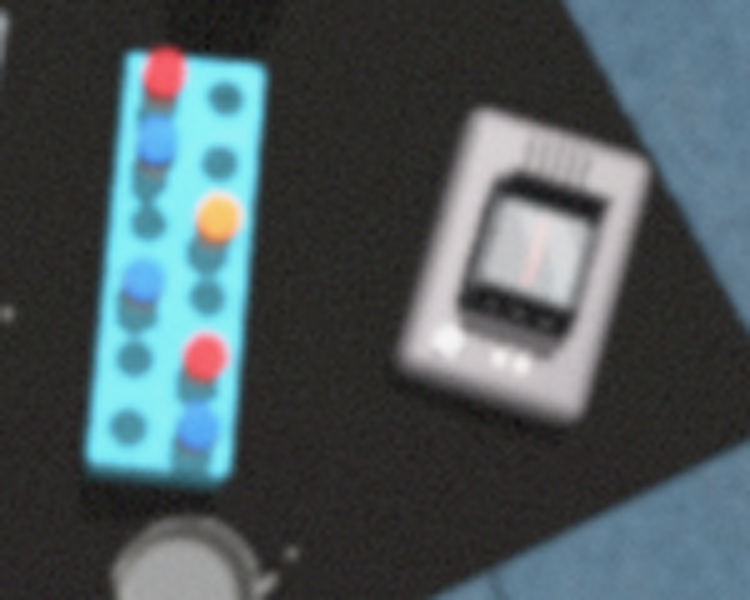

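View pics/sc.png

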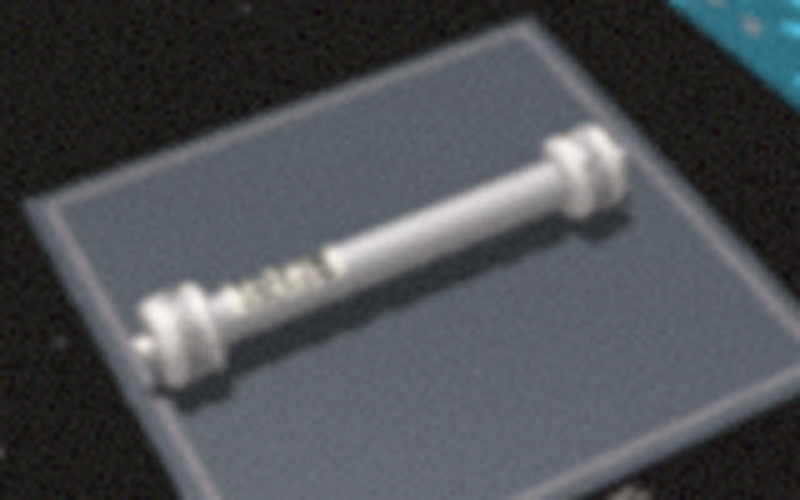

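```bash
cat >> h.py <<'E'
def toolR(yaw):
    # tool x down, tool y horizontal along (cos yaw, sin yaw)
    x=np.array([0,0,-1.]); y=np.array([np.cos(yaw),np.sin(yaw),0]); return np.column_stack([x,y,np.cross(x,y)])
def rel(p0,R0,p1,R1):
    """row for target (p1,R1) from commanded (p0,R0)"""
    return np.r_[R.from_matrix(R0.T@R1).as_rotvec(), R0.T@(np.asarray(p1)-p0)]
def cur():
    o=get_obs(); return np.array(o['tcp_pos']),R.from_rotvec(o['orientation']).as_matrix(),o
E
python3 - <<'E'
from h import *
p,R0,o=cur(); print(R0.round(3)); C=cam('wrist'); c=-C[2].T@C[3]; print('cam in tool',R0.T@(c-p), 'cam axis in tool',(R0.T@C[2].T).round(3))
yaw=np.arctan2(R0[1,1],R0[0,1]);print('yaw',np.degrees(yaw))
# jaw direction options: perpendicular to column (0.118,0.993)
for Y in [-6.8,173.2]:
  print(Y,rel(p,R0,[0.5,0.35,0.25],toolR(np.radians(Y))).round(3))
for w in [[0.42,-0.45,.27],[0.53,-0.2,.27],[.55,.1,.27],[0.50,0.34,.27]]: print(rel(p,R0,w,R0).round(3))
E
```

```text
[[-0.001  0.404 -0.915]
 [ 0.001 -0.915 -0.404]
 [-1.    -0.001  0.   ]]
cam in tool [-0.14203399 -0.00058201 -0.08104284] cam axis in tool [[-0.    -0.316  0.949]
 [ 1.     0.     0.   ]
 [-0.001  0.949  0.316]]
yaw -66.17941587751037
-6.8 [-1.036e+00 -1.000e-03  1.000e-03 -1.800e-02 -7.930e-01 -5.990e-01]
173.2 [ 2.105e+00  1.000e-03  1.000e-03 -1.800e-02 -7.930e-01 -5.990e-01]
[ 0.     0.     0.    -0.039 -0.093 -0.202]
[ 0.     0.     0.    -0.039 -0.278 -0.404]
[ 0.     0.     0.    -0.039 -0.544 -0.544]
[ 0.     0.     0.    -0.038 -0.784 -0.595]
```

Call:
{"fn": "apply_moves", "kwargs": {"series": "-0.05 0 0 -0.01 -0.025 -0.05 1; -0.1 0 0 -0.02 -0.05 -0.1 1; -0.15 0 0 -0.03 -0.07 -0.15 1; -0.2 0 0 -0.04 -0.095 -0.2 1; -0.28 0 0 -0.04 -0.13 -0.24 1; -0.36 0 0 -0.04 -0.17 -0.28 1; -0.44 0 0 -0.04 -0.205 -0.325 1; -0.52 0 0 -0.04 -0.24 -0.365 1; -0.6 0 0 -0.04 -0.28 -0.405 1; -0.7 0 0 -0.04 -0.33 -0.435 1; -0.8 0 0 -0.04 -0.38 -0.46 1; -0.9 0 0 -0.04 -0.43 -0.485 1", "force": 80}}

```text
clock: 1.65
tcp_pos: [0.5424, -0.0265, 0.2712]
orientation: [1.392, 1.079, -1.392]
contact_force: [0.3, -0.4, -0.1]
grip_width: 0.0854
```

Run:
```python
from h import *
p,R0,o=cur(); print(p,np.degrees(np.arctan2(R0[1,1],R0[0,1])),o['joints'].round(2))
cv2.imwrite('pics/w1.png',grab_frame('wrist'))
print(rel(p,R0,[0.5,0.31,0.24],toolR(np.radians(-6.8))).round(3))
```

```text
[ 0.54240529 -0.02650878  0.27116775] -14.430063865077901 [ 0.29  0.25 -0.43  1.8   0.12  1.11 -0.43]
[-0.133  0.     0.     0.031 -0.125 -0.315]
```

View pics/w1.png

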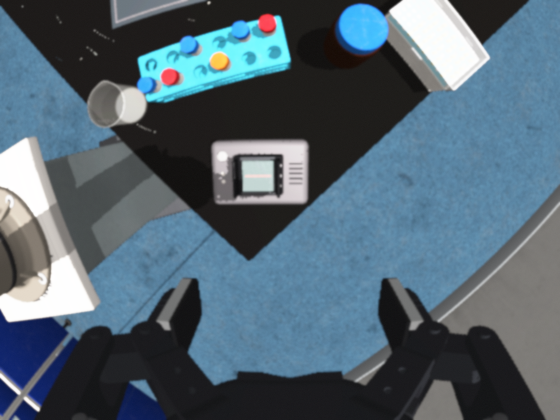

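Run:
```python
from h import *
im=cv2.imread('pics/w1.png'); C=cam('wrist')
cv2.imwrite('pics/w1c.png',cv2.resize(im[130:215,200:320],None,fx=6,fy=6,interpolation=cv2.INTER_CUBIC))
g=im.astype(int); m=((g.min(2)>90)&(g.max(2)-g.min(2)<40)).astype(np.uint8)*255
roi=np.zeros_like(m); roi[125:220,200:320]=1; m*=roi
m=cv2.morphologyEx(m,cv2.MORPH_OPEN,np.ones((3,3)))
cs,_=cv2.findContours(m,cv2.RETR_EXTERNAL,cv2.CHAIN_APPROX_NONE); c=max(cs,key=cv2.contourArea)[:,0]
P=np.array([onz('wrist',u,v,0.030,C)[:2] for u,v in c])
r=cv2.minAreaRect((P*1000).astype(np.float32)); print('base',r)
# window: light inside
m2=np.zeros_like(m); sub=g[145:205,235:285]; m2[145:205,235:285]=((sub.mean(2)>110))*255
cs,_=cv2.findContours(m2,cv2.RETR_EXTERNAL,cv2.CHAIN_APPROX_NONE)
for c in sorted(cs,key=cv2.contourArea)[-3:]:
  P=np.array([onz('wrist',u,v,0.046,C)[:2] for u,v in c[:,0]]); print('win',cv2.boundingRect(c),cv2.minAreaRect((P*1000).astype(np.float32)))
# top too
t=cv2.imread('pics/top0.png').astype(int); m=((t.min(2)>90)&(t.max(2)-t.min(2)<60)).astype(np.uint8)*255; m[:,:345]=0;m[:,405:]=0;m[:185]=0;m[260:]=0
cs,_=cv2.findContours(m,cv2.RETR_EXTERNAL,cv2.CHAIN_APPROX_NONE); c=max(cs,key=cv2.contourArea)[:,0]
P=np.array([onz('top',u,v,0.030)[:2] for u,v in c]); print('top base',cv2.minAreaRect((P*1000).astype(np.float32)))
```

```text
base ((510.16278076171875, 5.7070770263671875), (77.5398941040039, 115.57476043701172), 76.08223724365234)
win (235, 145, 50, 59) ((510.9801330566406, 5.452182769775391), (68.60369110107422, 58.0858039855957), 76.12911987304688)
win (241, 157, 33, 36) ((508.8857421875, 5.591518402099609), (41.03226089477539, 36.90426254272461), 75.83613586425781)
top base ((508.93157958984375, -7.282520294189453), (80.26565551757812, 118.38638305664062), 75.56607055664062)
```

View pics/w1c.png

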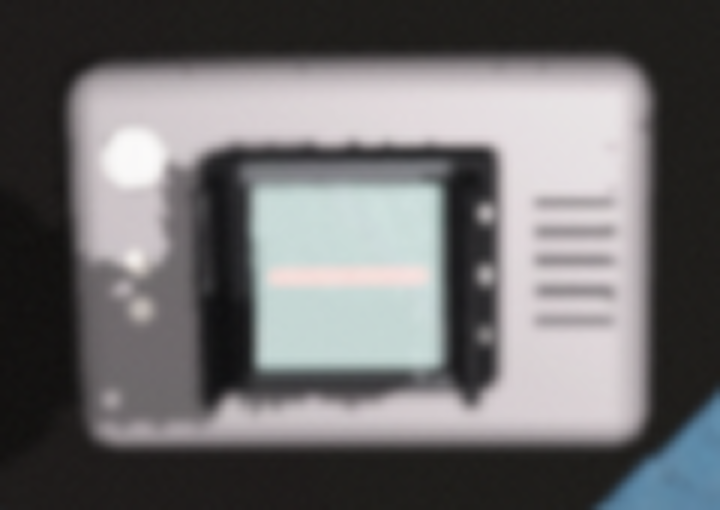

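```bash
cat >> h.py <<'E'
def shot(n,fn):
    C=cam(n); im=grab_frame(n); cv2.imwrite('pics/'+fn,im); np.save('pics/'+fn+'.npy',np.array([C],dtype=object),allow_pickle=True); return im,C
def load(fn):
    return cv2.imread('pics/'+fn),tuple(np.load('pics/'+fn+'.npy',allow_pickle=True)[0])
E
cat > rd.py <<'E'
from h import *
def reader(im,C,box,n='wrist'):
    x0,y0,x1,y1=box
    g=im.astype(int); m=((g.min(2)>90)&(g.max(2)-g.min(2)<60)).astype(np.uint8)*255
    roi=np.zeros_like(m); roi[y0:y1,x0:x1]=1; m*=roi
    m=cv2.morphologyEx(m,cv2.MORPH_OPEN,np.ones((3,3)))
    cs,_=cv2.findContours(m,cv2.RETR_EXTERNAL,cv2.CHAIN_APPROX_NONE); c=max(cs,key=cv2.contourArea)[:,0]
    P=np.array([onz(n,u,v,0.030,C)[:2] for u,v in c])
    print('base',cv2.minAreaRect((P*1000).astype(np.float32)))
E
python3 - <<'E'
from rd import *
print(cur()[0],cur()[2]['qvel'].round(3)); im,C=shot('wrist','w2.png'); reader(im,C,(200,125,320,220)); print(cur()[0])
E
```

```text
[ 0.54238183 -0.01676477  0.27162124] [ 0.027 -0.004  0.009 -0.006 -0.028  0.002  0.02 ]
base ((510.3583679199219, -4.6635284423828125), (78.44877624511719, 115.7512435913086), 75.77360534667969)
[ 0.54249017 -0.02026685  0.27159736]
```

View pics/w2.png

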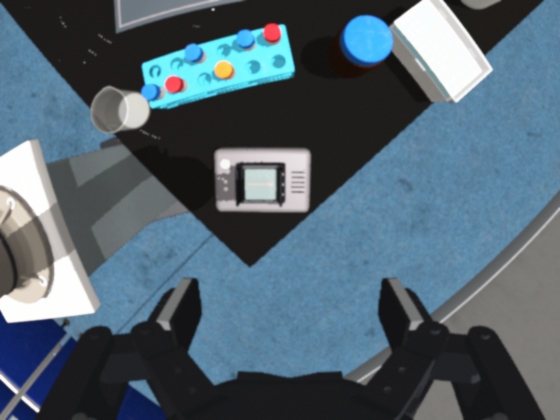

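Run:
```python
from h import *
p,R0,o=cur()
print(p,rel(p,R0,[0.5,0.33,0.20],toolR(np.radians(-6.8))).round(3))
```

```text
[ 0.54249017 -0.02026685  0.27159736] [-0.124 -0.003  0.     0.073 -0.125 -0.33 ]
```

Call:
{"fn": "apply_moves", "kwargs": {"series": "-0.06 0 0 0 -0.02 -0.055 1; -0.12 0 0 0 -0.04 -0.11 1; -0.12 0 0 0 -0.06 -0.165 1; -0.12 0 0 0 -0.085 -0.22 1; -0.12 0 0 0.02 -0.105 -0.275 1; -0.12 0 0 0.05 -0.12 -0.32 1; -0.12 0 0 0.07 -0.125 -0.33 1; -0.12 0 0 0.07 -0.125 -0.33 1; -0.12 0 0 0.07 -0.125 -0.33 1"}}

```text
clock: 2.88
tcp_pos: [0.5062, 0.3207, 0.2019]
orientation: [1.31, 1.139, -1.31]
contact_force: [0.0, 0.2, -0.3]
grip_width: 0.0853
```

Run:
```python
from h import *
p,R0,o=cur(); print(p,np.degrees(np.arctan2(R0[1,1],R0[0,1])),o['joints'].round(2),o['qvel'].round(2))
im,C=shot('wrist','w3.png')
```

```text
[0.50622321 0.32070975 0.2019207 ] -7.8971838533171175 [-0.24  0.44 -0.57  1.74  0.27  1.04 -1.04] [ 0.01 -0.01 -0.   -0.01  0.   -0.   -0.  ]
```

View pics/w3.png

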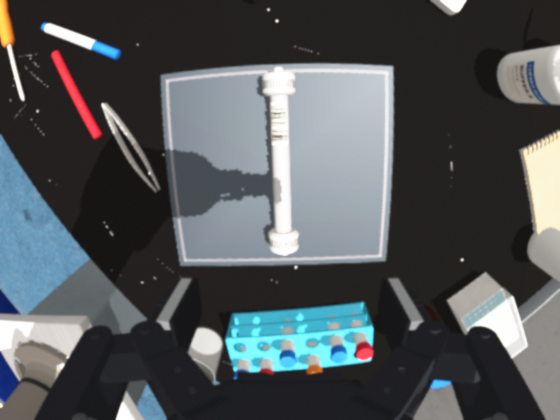

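Run:
```python
from h import *
im,C=load('w3.png')
cv2.imwrite('pics/w3c.png',cv2.resize(im[60:160,245:315],None,fx=6,fy=6,interpolation=cv2.INTER_CUBIC))
# column contour: bright
g=im.astype(int); m=((g.min(2)>150)).astype(np.uint8)*255
roi=np.zeros_like(m); roi[60:262,255:310]=1; m*=roi
m=cv2.morphologyEx(m,cv2.MORPH_CLOSE,np.ones((5,5)))
cs,_=cv2.findContours(m,cv2.RETR_EXTERNAL,cv2.CHAIN_APPROX_NONE); c=max(cs,key=cv2.contourArea); print(cv2.boundingRect(c))
for v in range(64,258,6):
    xs=np.where(m[v]>0)[0]
    if len(xs): 
        a=onz('wrist',xs[0]-.5,v,0.018,C); b=onz('wrist',xs[-1]+.5,v,.018,C); print(v,xs[0],xs[-1],((a+b)/2)[:2].round(4),np.linalg.norm(a-b).round(4))
```

```text
(255, 64, 55, 198)
64 295 309 [0.5364 0.4503] 0.0147
70 255 309 [0.5162 0.4471] 0.0539
76 255 309 [0.5154 0.4411] 0.0539
82 255 309 [0.5145 0.435 ] 0.0539
88 255 309 [0.5137 0.429 ] 0.054
94 255 309 [0.5128 0.423 ] 0.054
100 255 309 [0.512 0.417] 0.0541
106 255 309 [0.5112 0.411 ] 0.0542
112 255 309 [0.5103 0.4051] 0.0543
118 255 309 [0.5095 0.3991] 0.0544
124 255 309 [0.5086 0.3931] 0.0545
130 255 309 [0.5078 0.3871] 0.0547
136 255 309 [0.5069 0.3811] 0.0548
142 255 309 [0.5061 0.3751] 0.055
148 255 309 [0.5052 0.3691] 0.0551
154 255 309 [0.5044 0.3631] 0.0553
160 255 309 [0.5035 0.357 ] 0.0555
166 255 309 [0.5026 0.3509] 0.0557
172 259 309 [0.5038 0.3445] 0.0519
178 274 309 [0.5105 0.3372] 0.0367
184 275 309 [0.5102 0.3309] 0.0359
190 275 309 [0.5093 0.3246] 0.036
196 275 309 [0.5085 0.3183] 0.0362
202 255 309 [0.4972 0.3134] 0.0573
208 255 309 [0.4963 0.3069] 0.0576
214 258 309 [0.4969 0.3002] 0.0548
220 275 309 [0.5049 0.2923] 0.0371
226 275 309 [0.504  0.2856] 0.0373
232 270 300 [0.4957 0.2799] 0.0332
238 270 298 [0.4936 0.2732] 0.0313
244 270 299 [0.4931 0.2661] 0.0326
250 270 297 [0.491  0.2592] 0.0307
256 271 309 [0.4971 0.251 ] 0.0431
```

View pics/w3c.png

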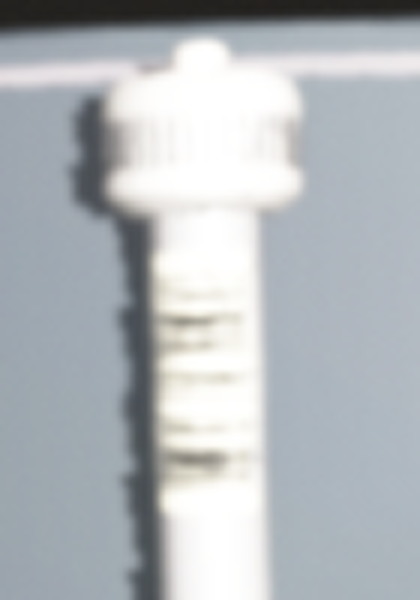

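```bash
cat > col.py <<'E'
from h import *
def column(im,C,box,thr=205,z=0.018,n='wrist',pr=True):
    x0,y0,x1,y1=box; m=(im.min(2)>thr).astype(np.uint8)*255
    roi=np.zeros_like(m); roi[y0:y1,x0:x1]=1; m*=roi
    m=cv2.morphologyEx(m,cv2.MORPH_CLOSE,np.ones((7,7)))
    cs,_=cv2.findContours(m,cv2.RETR_EXTERNAL,cv2.CHAIN_APPROX_NONE); c=max(cs,key=cv2.contourArea)[:,0]
    P=np.array([onz(n,u,v,z,C)[:2] for u,v in c])
    r=cv2.minAreaRect((P*1000).astype(np.float32)); print('rect',r, 'bbox',cv2.boundingRect(c.reshape(-1,1,2)))
    return m,P
E
python3 - <<'E'
from col import *
im,C=load('w3.png')
m,P=column(im,C,(255,60,310,262))
mid=[]
for v in range(62,262,6):
    xs=np.where(m[v]>0)[0]
    if len(xs): 
        a=onz('wrist',xs[0]-.5,v,0.018,C); b=onz('wrist',xs[-1]+.5,v,.018,C); print(v,xs[0],xs[-1],((a+b)/2)[:2].round(4),np.linalg.norm(a-b).round(4))
print('cam',-C[2].T@C[3])
g=im.astype(int)
for v in (103,108,115,120,125,130,136,142,148): print(v,[ '%d/%d'%(g[v,u,2],g[v,u,2]-g[v,u,0]) for u in range(266,294)])
E
```

```text
rect ((497.6534729003906, 353.13385009765625), (198.88412475585938, 52.87744140625), 78.78433227539062) bbox (255, 66, 55, 190)
68 274 282 [0.5126 0.4494] 0.0088
74 264 294 [0.5127 0.4433] 0.0303
80 266 292 [0.5119 0.4372] 0.0264
86 267 292 [0.5115 0.4311] 0.0255
92 265 294 [0.5107 0.4251] 0.0294
98 272 287 [0.5099 0.4191] 0.0157
104 271 287 [0.5085 0.4132] 0.0167
110 272 288 [0.5087 0.4071] 0.0167
116 275 288 [0.5093 0.4009] 0.0138
122 272 288 [0.507  0.3952] 0.0168
128 272 288 [0.5061 0.3892] 0.0168
134 275 288 [0.5068 0.383 ] 0.0139
140 275 288 [0.5059 0.377 ] 0.0139
146 273 288 [0.5041 0.3712] 0.016
152 274 289 [0.5042 0.365 ] 0.016
158 274 289 [0.5033 0.359 ] 0.0161
164 274 289 [0.5025 0.3529] 0.0162
170 274 289 [0.5016 0.3468] 0.0162
176 275 289 [0.5012 0.3405] 0.0153
182 280 289 [0.5028 0.334 ] 0.0102
188 281 290 [0.503  0.3276] 0.0103
194 280 290 [0.5016 0.3214] 0.0114
200 280 290 [0.5007 0.315 ] 0.0114
206 276 290 [0.4977 0.3089] 0.0157
212 276 290 [0.4968 0.3024] 0.0157
218 276 290 [0.4958 0.2958] 0.0158
224 276 290 [0.4948 0.2892] 0.0159
230 276 290 [0.4939 0.2825] 0.016
2
[... 1970 characters left out ...]
', '149/12', '156/12', '171/12', '192/13', '221/15', '231/14', '227/15', '231/10', '231/4', '220/2', '190/-7', '172/-15', '169/-18', '169/-18', '169/-19']
142 ['113/-14', '84/-13', '74/-10', '74/-11', '97/-4', '162/9', '227/17', '246/10', '251/6', '253/3', '254/2', '255/2', '255/1', '255/1', '255/1', '255/0', '255/0', '255/0', '255/0', '255/0', '255/1', '253/3', '237/2', '201/-4', '176/-13', '169/-17', '169/-18', '171/-17']
148 ['146/-16', '113/-13', '85/-11', '75/-10', '85/-8', '120/-2', '169/2', '210/4', '233/3', '243/2', '248/2', '250/1', '253/1', '254/0', '255/0', '255/0', '255/0', '254/0', '254/1', '252/0', '251/2', '246/2', '235/3', '207/-1', '180/-11', '171/-16', '170/-16', '171/-15']
```

Run:
```python
from h import *
p,R0,o=cur()
print(p,rel(p,R0,[0.5016,0.347,0.08],toolR(np.radians(-6.6))).round(4))
```

```text
[0.50640085 0.32084995 0.20230458] [-2.280e-02  1.000e-04 -1.800e-03  1.223e-01 -8.600e-03 -2.530e-02]
```

Call:
{"fn": "apply_moves", "kwargs": {"series": "-0.02 0 0 0.04 -0.009 -0.025 0.35; -0.02 0 0 0.08 -0.009 -0.025 0.35; -0.02 0 0 0.12 -0.009 -0.025 0.35; -0.02 0 0 0.122 -0.009 -0.025 0.35; -0.02 0 0 0.122 -0.009 -0.025 0.35; -0.02 0 0 0.122 -0.009 -0.025 0.35"}}

```text
clock: 3.68
tcp_pos: [0.5008, 0.3493, 0.0816]
orientation: [1.297, 1.152, -1.291]
contact_force: [-0.6, 0.3, -0.5]
grip_width: 0.0299
```

Run:
```python
from h import *
p,R0,o=cur(); print(p,np.degrees(np.arctan2(R0[1,1],R0[0,1])),o['grip_width'])
im,C=shot('wrist','w4.png')
print(rel(p,R0,[0.5016,0.347,0.007],toolR(np.radians(-6.6))).round(4))
```

```text
[0.50078866 0.34926297 0.08160168] -6.63362531221246 0.029925536872884607
[-0.0006 -0.0024 -0.0028  0.0746  0.0009  0.0023]
```

View pics/w4.png

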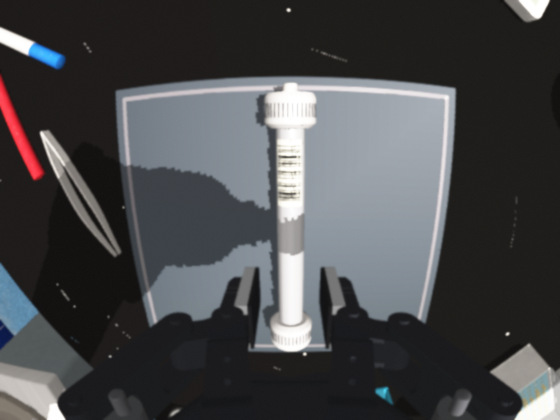

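Run:
```python
from col import *
im,C=load('w4.png')
m,P=column(im,C,(255,80,322,352),200)
for v in list(range(86,230,8))+list(range(262,350,6)):
    xs=np.where(m[v]>0)[0]
    if len(xs): 
        a=onz('wrist',xs[0]-.5,v,0.018,C); b=onz('wrist',xs[-1]+.5,v,.018,C); print(v,xs[0],xs[-1],((a+b)/2)[:2].round(4),np.linalg.norm(a-b).round(4))
cv2.imwrite('pics/w4c.png',cv2.resize(im[120:220,255:325],None,fx=6,fy=6,interpolation=cv2.INTER_CUBIC))
print('cam',-C[2].T@C[3])
```

```text
rect ((513.8934936523438, 407.1014404296875), (40.612770080566406, 89.42240905761719), 3.7154476642608643) bbox (255, 83, 67, 139)
86 268 321 [0.5154 0.4481] 0.0335
94 268 314 [0.5126 0.4433] 0.0291
102 269 315 [0.5127 0.4381] 0.0292
110 272 311 [0.5118 0.4331] 0.0249
118 269 314 [0.5112 0.4281] 0.0287
126 277 309 [0.5115 0.4229] 0.0206
134 280 303 [0.51   0.4179] 0.0151
142 278 303 [0.5088 0.4129] 0.0164
150 278 303 [0.5082 0.4079] 0.0164
158 280 303 [0.5083 0.4027] 0.0152
166 280 303 [0.5077 0.3975] 0.0153
174 279 303 [0.5068 0.3924] 0.016
182 279 303 [0.5062 0.3872] 0.0161
190 285 303 [0.5075 0.3817] 0.0123
198 295 303 [0.5101 0.3759] 0.0059
206 280 303 [0.5047 0.3711] 0.0158
214 281 300 [0.5034 0.3657] 0.0133
262 281 302 [0.5    0.3306] 0.0154
268 281 302 [0.4995 0.3259] 0.0156
274 282 302 [0.4993 0.321 ] 0.015
280 282 302 [0.4988 0.3161] 0.0151
286 282 302 [0.4982 0.3112] 0.0153
292 282 301 [0.4973 0.3061] 0.0147
298 282 301 [0.4967 0.3009] 0.0148
304 282 301 [0.4961 0.2956] 0.015
310 282 301 [0.4955 0.2901] 0.0151
316 282 301 [0.4948 0.2845] 0.0153
322 282 309 [0.4973 0.2783] 0.0217
328 274 310 [0.4939 0.2727] 0.029
334 277 308 [0.4936 0.2666] 0.0254
340 277 309 [0.4933 0.2603] 0.0265
346 276 306 [0.491 0.254] 0.0252
cam [0.50963833 0.42987353 0.2238679 ]
```

View pics/w4c.png

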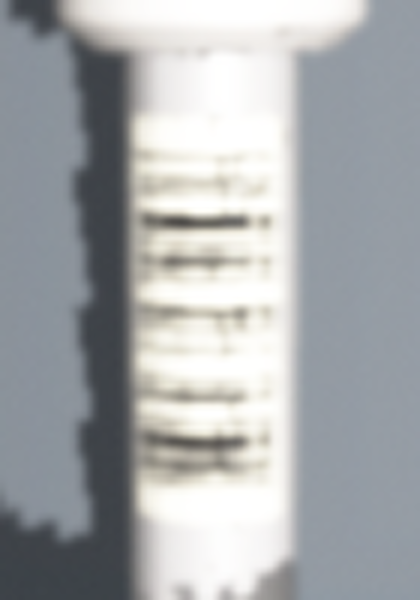

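Call:
{"fn": "apply_moves", "kwargs": {"series": "0 0 0 0.025 0.001 0.002 0.35; 0 0 0 0.05 0.001 0.002 0.35; 0 0 0 0.065 0.001 0.002 0.35; 0 0 0 0.075 0.001 0.002 0.35; 0 0 0 0.075 0.001 0.002 0.35; 0 0 0 0.075 0.001 0.002 0.35"}}

```text
clock: 4.47
tcp_pos: [0.5006, 0.347, 0.0051]
orientation: [1.294, 1.153, -1.292]
contact_force: [-0.3, -0.0, -0.8]
grip_width: 0.0298
```

Run:
```python
from h import *
p,R0,o=cur(); print(p,np.degrees(np.arctan2(R0[1,1],R0[0,1])),o['grip_width'],o['contact_force'])
im,C=shot('wrist','w5.png')
```

```text
[0.50060224 0.34697898 0.00506246] -6.589428430468622 0.029778944260795068 [-0.27099367 -0.00586502 -0.78107127]
```

View pics/w5.png

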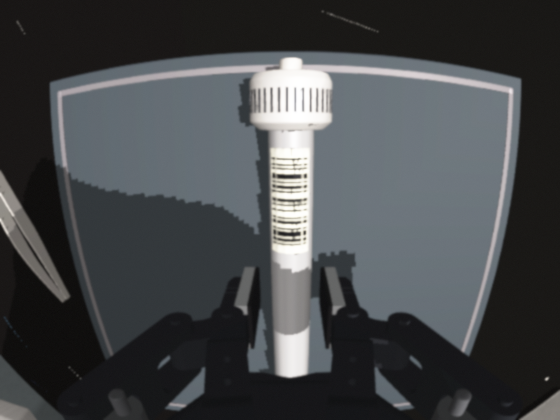

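Run:
```python
from h import *
im,C=load('w5.png')
cv2.imwrite('pics/w5c.png',cv2.resize(im[130:260,245:335],None,fx=6,fy=6,interpolation=cv2.INTER_CUBIC)[:600])
print('cam',-C[2].T@C[3])
cv2.imwrite('pics/w5d.png',cv2.resize(im[150:200,255:325],None,fx=11,fy=11,interpolation=cv2.INTER_CUBIC))
```

```text
cam [0.50967121 0.42777585 0.14718177]
```

View pics/w5d.png

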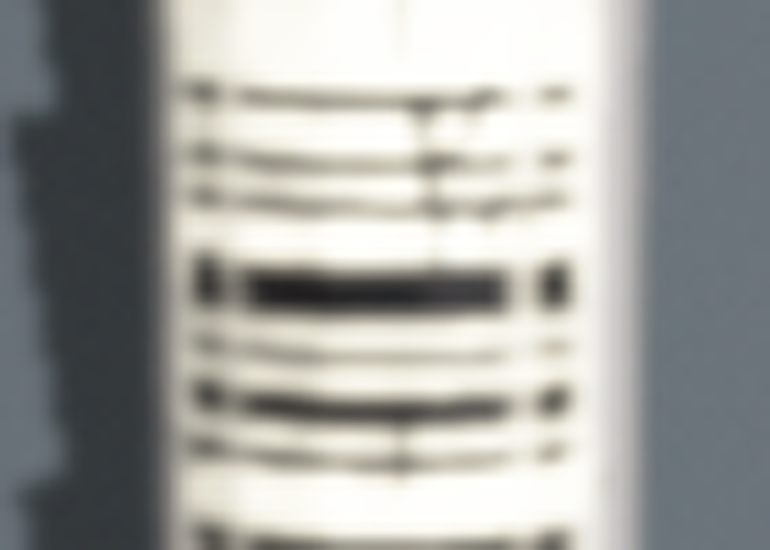

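Call:
{"fn": "apply_moves", "kwargs": {"series": "0 0 0 0 0 0 0.27; 0 0 0 0 0 0 0.27; 0 0 0 0 -0.002 0 0.27; 0 0 0 0 -0.005 0 0.27; 0 0 0 0 -0.009 0 0.27; 0 0 0 0 -0.013 0 0.27; 0 0 0 0 -0.017 0 0.27; 0 0 0 0 -0.021 0 0.27; 0 0 0 0 -0.023 0 0.27; 0 0 0 0 -0.024 0 0.27; 0 0 0 0 -0.024 0 0.27"}}

```text
clock: 5.9
tcp_pos: [0.4763, 0.3493, 0.0043]
orientation: [1.293, 1.153, -1.293]
contact_force: [-0.2, 0.2, 0.5]
grip_width: 0.0233
```

Run:
```python
from h import *
p,R0,o=cur(); print(p,np.degrees(np.arctan2(R0[1,1],R0[0,1])),o['grip_width'],o['contact_force'])
im,C=shot('wrist','w6.png')
print('cam',-C[2].T@C[3])
```

```text
[0.4763472  0.34926897 0.00431911] -6.588334377346468 0.023274066343301696 [-0.18741004  0.18710013  0.50018064]
cam [0.48555845 0.43015017 0.14635824]
```

View pics/w6.png

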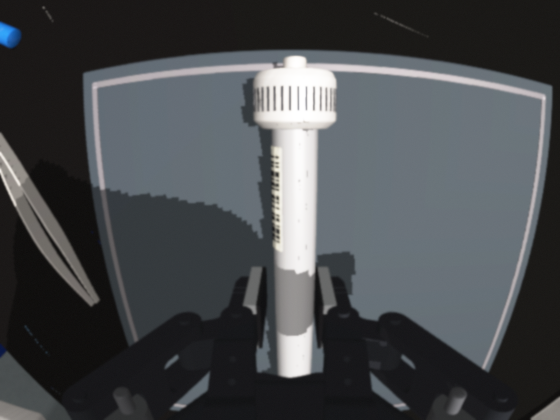

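Run:
```python
from h import *
im,C=load('w6.png')
cv2.imwrite('pics/w6d.png',cv2.resize(im[150:200,260:330],None,fx=11,fy=11,interpolation=cv2.INTER_CUBIC))
m=(im.min(2)>140)
for v in (75,90,105,120,135,140,175,260,355,365):
    xs=np.where(m[v,250:340])[0]+250
    if len(xs):
        a=onz('wrist',xs[0]-.5,v,0.018,C); b=onz('wrist',xs[-1]+.5,v,.018,C); print(v,xs[0],xs[-1],((a+b)/2)[:2].round(4),np.linalg.norm(a-b).round(4))
```

```text
75 257 334 [0.4897 0.4457] 0.0302
90 259 335 [0.4896 0.4397] 0.0298
105 260 333 [0.4887 0.4338] 0.0288
120 256 335 [0.4876 0.4279] 0.0313
135 275 317 [0.4871 0.4219] 0.0168
140 275 317 [0.4869 0.4199] 0.0169
175 279 316 [0.4859 0.4058] 0.0152
260 277 314 [0.4811 0.3686] 0.0166
355 279 311 [0.475  0.3134] 0.0171
365 280 310 [0.4742 0.306 ] 0.0165
```

View pics/w6d.png

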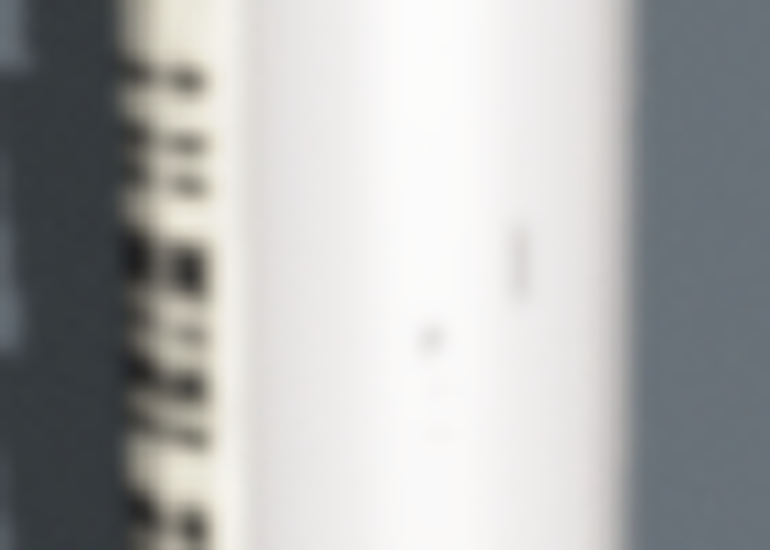

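Call:
{"fn": "apply_moves", "kwargs": {"series": "0 0 0 0 -0.002 0 0.27; 0 0 0 0 -0.005 0 0.27; 0 0 0 0 -0.009 0 0.27; 0 0 0 0 -0.013 0 0.27; 0 0 0 0 -0.017 0 0.27; 0 0 0 0 -0.02 0 0.27; 0 0 0 0 -0.023 0 0.27; 0 0 0 0 -0.0245 0 0.27; 0 0 0 0 -0.025 0 0.27; 0 0 0 0 -0.025 0 0.27; 0 0 0 0 -0.025 0 0.27"}}

```text
clock: 7.32
tcp_pos: [0.4516, 0.3521, 0.0043]
orientation: [1.294, 1.152, -1.293]
contact_force: [0.0, -0.4, -1.0]
grip_width: 0.0233
```

Run:
```python
from h import *
p,R0,o=cur(); print(p,np.degrees(np.arctan2(R0[1,1],R0[0,1])),o['grip_width'],o['contact_force'])
im,C=shot('wrist','w7.png')
print('cam',-C[2].T@C[3])
m=(im.min(2)>140)
for v in (75,90,105,120,135,140,175,200,260,355,365):
    xs=np.where(m[v,250:340])[0]+250
    if len(xs):
        a=onz('wrist',xs[0]-.5,v,0.018,C); b=onz('wrist',xs[-1]+.5,v,.018,C); print(v,xs[0],xs[-1],((a+b)/2)[:2].round(4),np.linalg.norm(a-b).round(4))
s,_=shot('scene','s7.png')
cv2.imwrite('pics/s7c.png',cv2.resize(s[225:345,130:290],None,fx=5,fy=5,interpolation=cv2.INTER_CUBIC))
```

```text
[0.45162446 0.3521002  0.00430533] -6.5993161342376165 0.02334415949308291 [ 0.03528382 -0.3578461  -1.02311891]
cam [0.46082497 0.43298408 0.14634601]
75 256 334 [0.4647 0.4486] 0.0305
90 259 335 [0.4648 0.4425] 0.0298
105 257 335 [0.4638 0.4367] 0.0307
120 256 336 [0.4631 0.4307] 0.0317
135 274 317 [0.4622 0.4247] 0.0172
140 274 317 [0.462  0.4228] 0.0173
175 275 317 [0.4606 0.4087] 0.0172
200 275 317 [0.4595 0.3984] 0.0176
260 276 315 [0.4563 0.3715] 0.0175
355 279 311 [0.4502 0.3163] 0.0171
365 279 311 [0.4494 0.3089] 0.0176
```

View pics/w7.png

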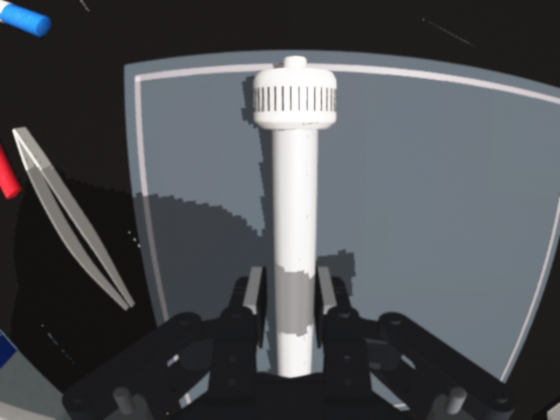

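View pics/s7c.png

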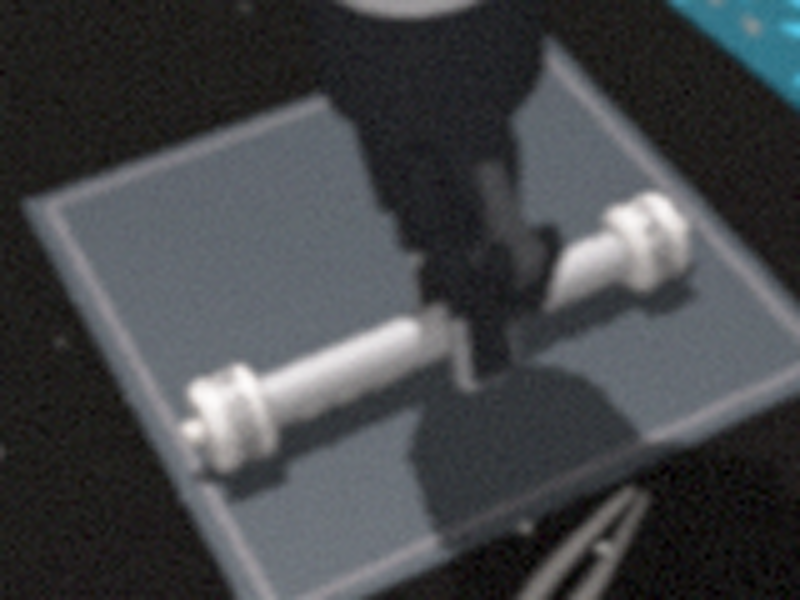

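Call:
{"fn": "apply_moves", "kwargs": {"series": "0 0 0 0 0.0026 0.003 0.27; 0 0 0 0 0.0026 0.003 0.27; 0 0 0 0 0.0026 0.003 0.24; 0 0 0 0 0.0026 0.003 0.22; 0 0 0 0 0.0026 0.003 0.2; 0 0 0 0 0.0026 0.003 0.18; 0 0 0 0 0.0026 0.003 0.14; 0 0 0 0 0.0026 0.003 0.1; 0 0 0 0 0.0026 0.003 0.1; 0 0 0 0 0.0026 0.003 0.1", "force": 90}}

```text
clock: 8.68
tcp_pos: [0.4537, 0.3489, 0.0046]
orientation: [1.293, 1.153, -1.293]
contact_force: [-1.2, -1.5, 4.8]
grip_width: 0.015
```

Run:
```python
from h import *
p,R0,o=cur(); print(p,np.degrees(np.arctan2(R0[1,1],R0[0,1])),o['grip_width'],o['contact_force'])
im,C=shot('wrist','w8.png')
m=(im.min(2)>140)
for v in (75,90,105,120,140,175,200,260,355,365):
    xs=np.where(m[v,250:340])[0]+250
    if len(xs):
        a=onz('wrist',xs[0]-.5,v,0.018,C); b=onz('wrist',xs[-1]+.5,v,.018,C); print(v,xs[0],xs[-1],((a+b)/2)[:2].round(4),np.linalg.norm(a-b).round(4))
```

```text
[0.45367832 0.34892902 0.00459835] -6.581073416017007 0.015023198431245046 [-1.1575061  -1.52866229  4.82144935]
75 250 330 [0.4648 0.4457] 0.0314
90 253 329 [0.4645 0.4397] 0.0299
105 250 330 [0.4635 0.4338] 0.0316
120 261 321 [0.4632 0.4277] 0.0238
140 268 312 [0.4619 0.4198] 0.0177
175 269 311 [0.4602 0.4058] 0.0173
200 269 311 [0.4591 0.3954] 0.0176
260 274 309 [0.4566 0.3684] 0.0158
355 274 307 [0.4499 0.3131] 0.0177
365 275 306 [0.4491 0.3057] 0.0171
```

View pics/w8.png

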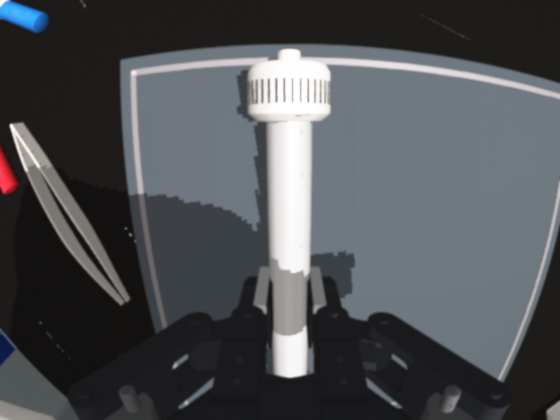

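Call:
{"fn": "apply_moves", "kwargs": {"series": "0 0 0 -0.005 0 0 0.1; 0 0 0 -0.015 0 0 0.1; 0 0 0 -0.03 0 0 0.1; 0 0 0 -0.045 0 0 0.1; 0 0 0 -0.065 0 0 0.1; 0 0 0 -0.085 0 0 0.1; 0 0 0 -0.11 0 0 0.1; 0 0 0 -0.135 0 0 0.1; 0 0 0 -0.155 0 0 0.1; 0 0 0 -0.165 0 0 0.1; 0 0 0 -0.165 0 0 0.1; 0 0 0 -0.165 0 0 0.1"}}

```text
clock: 10.22
tcp_pos: [0.4533, 0.3483, 0.1684]
orientation: [1.292, 1.153, -1.295]
contact_force: [-0.2, 0.5, -1.4]
grip_width: 0.015
```

Run:
```python
from h import *
p,R0,o=cur(); print(p,R0.round(4),o['grip_width'],o['contact_force'],o['joints'].round(2))
im,C=shot('wrist','w9.png'); shot('top','t9.png'); s,_=shot('scene','s9.png')
print(R.from_matrix(R0).as_rotvec())
for yw in (-14.3,165.7): print(rel(p,R0,[0.5,-0.05,0.17],toolR(np.radians(yw))).round(3))
```

```text
[0.45331285 0.34832264 0.16841552] [[-0.0012  0.9934 -0.1148]
 [-0.0011 -0.1148 -0.9934]
 [-1.     -0.0011  0.0012]] 0.014965925614044997 [-0.24498004  0.46720239 -1.44911035] [-0.31  0.44 -0.58  1.84  0.29  0.95 -1.14]
[ 1.29206128  1.1526043  -1.294891  ]
[ 0.134  0.001  0.001 -0.001  0.092  0.39 ]
[-3.007e+00 -2.000e-03  2.000e-03 -1.000e-03  9.200e-02  3.900e-01]
```

View pics/w9.png

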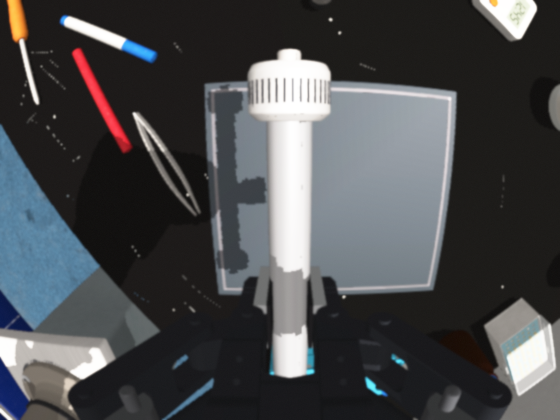

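View pics/s9.png

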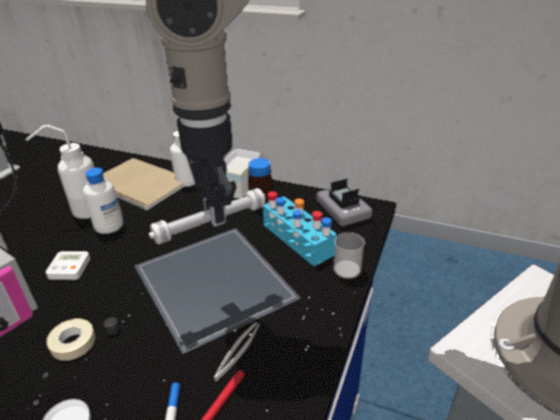

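View pics/t9.png

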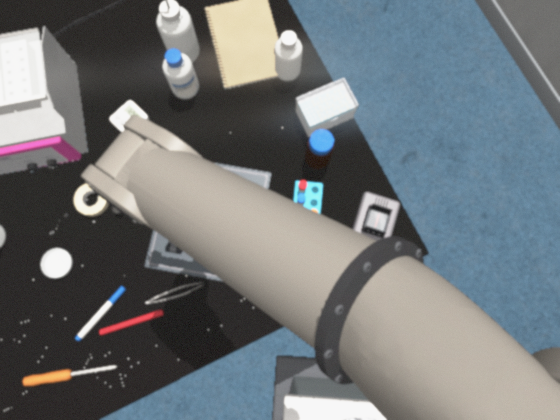

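Run:
```python
from h import *
for fn,p,z in (('w8.png',np.array([.45368,.34893,.0046]),.018),('w9.png',np.array([0.45331,.34832,.16842]),.1818)):
    im,C=load(fn); Y=np.radians(-6.58); R0=toolR(Y)
    g=im.min(2)
    # tip
    col=g[40:70,286:294].mean(1); v=np.where(col>150)[0][0]+40
    if fn=='w9.png': print(col.round())
    print('tip v',v,(R0.T@(onz('wrist',289.5,v-.5,z,C)-p)).round(4))
    for v in (70,90,110,150,180,210,230,250,360):
        xs=np.where(g[v,240:340]>130)[0]+240
        if fn=='w9.png' or v<60:pass
        a=onz('wrist',xs[0]-.5,v,z,C); b=onz('wrist',xs[-1]+.5,v,z,C); print(v,xs[0],xs[-1],(R0.T@((a+b)/2-p)).round(4))
    print('fit inner edge', [ (v,np.where(g[v,240:340]>130)[0].size) for v in range(112,128)])
im,C=load('w5.png'); print('w5', [ (v,int(im[v,286:296].mean())) for v in range(52,66)], onz('wrist',291,57,.018,C), 'fit',onz('wrist',291,128,.018,C))
im,C=load('w3.png'); print([ (v,int(im[v,276:282].mean())) for v in range(60,74)],[ (v,int(im[v,281:287].mean())) for v in range(248,262)])
```

```text
tip v 48 [-0.0134 -0.0002 -0.1083]
70 249 330 [-0.0134 -0.0002 -0.0995]
90 250 330 [-0.0134 -0.     -0.0914]
110 249 330 [-0.0134 -0.0002 -0.0834]
150 268 312 [-0.0134 -0.     -0.0674]
180 268 311 [-0.0134 -0.0002 -0.0552]
210 269 311 [-0.0134  0.     -0.0425]
230 270 311 [-0.0134  0.0002 -0.0337]
250 270 310 [-0.0134  0.     -0.0245]
360 274 307 [-0.0134  0.0004  0.0397]
fit inner edge [(112, 82), (113, 82), (114, 79), (115, 77), (116, 74), (117, 72), (118, 70), (119, 67), (120, 64), (121, 56), (122, 45), (123, 45), (124, 45), (125, 45), (126, 45), (127, 45)]
[ 26.  25.  25.  25.  25.  25.  26.  39. 100. 200. 247. 252. 253. 254.
 254. 254. 254. 254. 254. 253. 252. 252. 252. 253. 253. 253. 253. 254.
 254. 255.]
tip v 49 [-0.0134 -0.0002 -0.1079]
70 250 329 [-0.0134 -0.0002 -0.0995]
90 240 339 [-0.0134 -0.0002 -0.0916]
110 248 339 [-0.0134  0.0014 -0.0835]
150 268 339 [-0.0134  0.0054 -0.0675]
180 268 339 [-0.0134  0.0056 -0.0553]
210 269 339 [-0.0134  0.0059 -0.0426]
230 269 311 [-0.0134  0.0001 -0.0337]
250 270 311 [-0.0134  0.0003 -0.0245]
360 274 306 [-0.0134  0.0001  0.0397]
fit inner edge [(112, 92), (113, 91), (114, 90), (115, 88), (116, 87), (117, 85), (118, 84), (119, 84), (120, 83), (121, 81), (122, 77), (123, 73), (124, 73), (125, 72), (126, 72), (127, 72)]
w5 [(52, 95), (53, 109), (54, 112), (55, 113), (56, 125), (57, 180), (58, 235), (59, 247), (60, 249), (61, 250), (62, 250), (63, 250), (64, 250), (65, 251)] [0.51295103 0.45075895 0.018     ] fit [0.50970769 0.42249181 0.018     ]
[(60, 33), (61, 34), (62, 40), (63, 75), (64, 128), (65, 168), (66, 205), (67, 242), (68, 253), (69, 254), (70, 254), (71, 254), (72, 254), (73, 254)] [(248, 254), (249, 254), (250, 255), (251, 255), (252, 254), (253, 253), (254, 246), (255, 209), (256, 161), (257, 171), (258, 201), (259, 207), (260, 187), (261, 162)]
```

Call:
{"fn": "apply_moves", "kwargs": {"series": "0 0 0 0 0.003 0.012 0.1; 0.01 0 0 0 0.009 0.035 0.1; 0.03 0 0 0 0.017 0.068 0.1; 0.045 0 0 0 0.025 0.105 0.1; 0.06 0 0 0 0.034 0.145 0.1; 0.075 0 0 0 0.043 0.185 0.1; 0.09 0 0 0 0.053 0.225 0.1; 0.105 0 0 0 0.062 0.265 0.1; 0.12 0 0 0 0.072 0.305 0.1; 0.134 0 0 0 0.08 0.34 0.1; 0.134 0 0 0 0.087 0.37 0.1; 0.134 0 0 0 0.09 0.385 0.1"}}

```text
clock: 11.88
tcp_pos: [0.4985, -0.0465, 0.1691]
orientation: [1.392, 1.079, -1.393]
contact_force: [0.3, 0.5, -2.2]
grip_width: 0.0148
```

Run:
```python
from h import *
p,R0,o=cur(); print(p,R0.round(4),o['grip_width'],o['contact_force'],o['joints'].round(2),o['qvel'].round(2))
```

```text
[ 0.49850145 -0.04648307  0.1691061 ] [[-5.000e-04  9.684e-01 -2.494e-01]
 [-7.000e-04 -2.494e-01 -9.684e-01]
 [-1.000e+00 -3.000e-04  8.000e-04]] 0.01479792130281043 [ 0.25621452  0.53615369 -2.1646236 ] [ 0.35  0.3  -0.45  2.    0.17  0.87 -0.44] [ 0.16  0.02  0.03 -0.04 -0.02  0.01  0.24]
```

Call:
{"fn": "apply_moves", "kwargs": {"series": "0 0 0 0.02 0 0.008 0.1; 0 0 0 0.04 0 0.008 0.1; 0 0 0 0.04 0 0.008 0.1; 0 0 0 0.04 0 0.008 0.1"}}

```text
clock: 12.38
tcp_pos: [0.4973, -0.0512, 0.1299]
orientation: [1.39, 1.081, -1.389]
contact_force: [-0.5, 0.5, -2.2]
grip_width: 0.0149
```

Run:
```python
from h import *
p,R0,o=cur(); print(p,np.degrees(np.arctan2(R0[1,1],R0[0,1])),o['grip_width'],o['contact_force'],o['qvel'].round(2))
im,C=shot('wrist','w10.png'); shot('scene','s10.png')
np.save('pics/w10p.npy',np.column_stack([R0,p]))
cv2.imwrite('pics/w10c.png',cv2.resize(im[40:240,190:390],None,fx=3,fy=3,interpolation=cv2.INTER_CUBIC))
```

```text
[ 0.49732544 -0.05116126  0.12990701] -14.219439759108788 0.014851311285737676 [-0.47852368  0.52725337 -2.17731942] [-0.   -0.01  0.   -0.01  0.   -0.   -0.  ]
```

View pics/w10c.png

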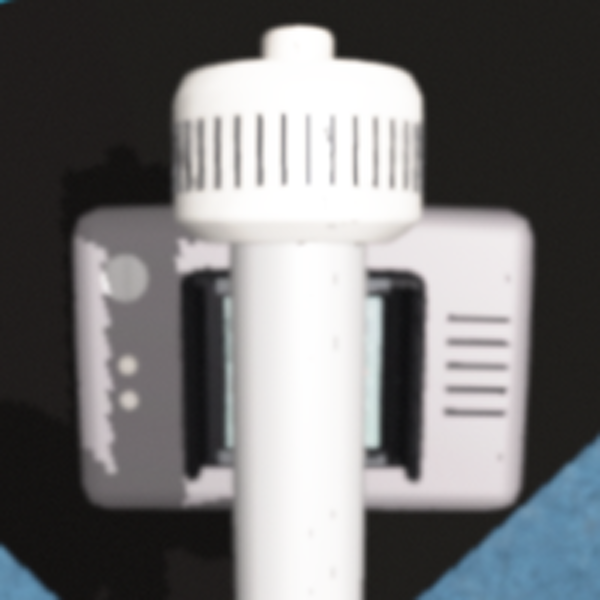

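View pics/s10.png

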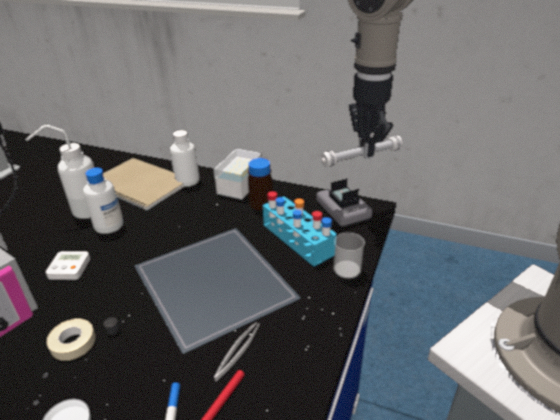

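Run:
```python
from rd import *
im,C=load('w10.png'); T=np.load('pics/w10p.npy'); R0,p=T[:,:3],T[:,3]
def tool(cx,cy,z): return (R0.T@(onz('wrist',190+(cx+.5)/3-.5,40+(cy+.5)/3-.5,z,C)-p))
print('win L,R', tool(224,360,.046).round(4),tool(382,360,.046).round(4))
print('win top,bot', tool(228,292,.046).round(4),tool(228,448,.046).round(4),tool(374,292,.046).round(4),tool(374,448,.046).round(4))
print('base L,R',tool(76,360,.03).round(4),tool(531,360,.03).round(4),'T,B',tool(470,208,.03).round(4),tool(470,508,.03).round(4),tool(120,208,.03).round(4),tool(120,508,.03).round(4))
for z in (.046,.068): print('cheek outer?',z,tool(185,380,z).round(4),tool(423,380,z).round(4))
reader(im,C,(205,100,380,220))
cv2.imwrite('pics/w10d.png',cv2.resize(im[125:205,240:340],None,fx=7,fy=7,interpolation=cv2.INTER_CUBIC))
# label along-axis in w5
im5,C5=load('w5.png'); R5=toolR(np.radians(-6.59)); g=im5.astype(int)
print([(v,int((g[v,284:296,2]-g[v,284:296,0]).mean())) for v in list(range(143,153))+list(range(244,256))])
```

```text
win L,R [ 0.0839 -0.0178 -0.0499] [ 0.0839  0.019  -0.0499]
win top,bot [ 0.0839 -0.0167 -0.0658] [ 0.0839 -0.0173 -0.0287] [ 0.0839  0.0169 -0.0659] [ 0.0839  0.0175 -0.0287]
base L,R [ 0.0999 -0.0569 -0.0483] [ 0.1     0.0585 -0.0484] T,B [ 0.1     0.0416 -0.0863] [ 0.0999  0.0443 -0.0091] [ 0.0999 -0.0444 -0.0864] [ 0.0999 -0.0472 -0.0091]
cheek outer? 0.046 [ 0.0839 -0.0271 -0.0452] [ 0.0839  0.0287 -0.0453]
cheek outer? 0.068 [ 0.0619 -0.0245 -0.0487] [ 0.0619  0.0259 -0.0488]
base ((509.55572509765625, -5.994300842285156), (91.8132095336914, 114.41844177246094), 75.78827667236328)
[(143, 1), (144, 1), (145, 1), (146, 1), (147, 2), (148, 5), (149, 5), (150, 4), (151, 3), (152, 3), (244, 18), (245, 17), (246, 7), (247, 3), (248, 2), (249, 2), (250, 2), (251, 2), (252, 2), (253, 4), (254, 4), (255, 2)]
```

View pics/w10d.png

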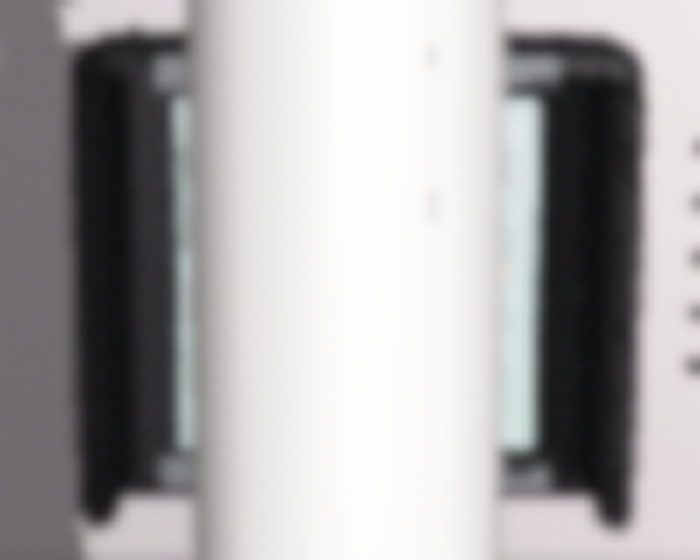

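Run:
```python
from h import *
im,C=load('w5.png')
a=np.array([np.sin(np.radians(6.4)),np.cos(np.radians(6.4)),0])
tip=onz('wrist',291,56.8,.0185,C)
for v in (147.5,250,251,252): print(v,((tip-onz('wrist',291,v,.027,C))@a).round(4))
cv2.imwrite('pics/w5e.png',cv2.resize(im[235:265,260:325],None,fx=10,fy=10,interpolation=cv2.INTER_CUBIC))
p,R0,o=cur(); print(p,rel(p,R0,p,toolR(np.radians(-14.25))).round(4))
```

```text
147.5 0.0353
250 0.0763
251 0.0767
252 0.0771
[ 0.49763379 -0.05135786  0.13019523] [ 0.0002 -0.0004 -0.0015  0.      0.      0.    ]
```

View pics/w5e.png

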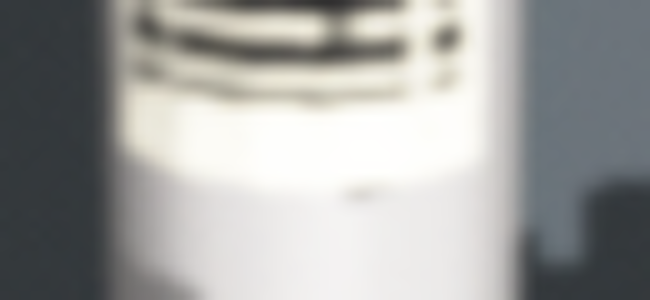

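Call:
{"fn": "apply_moves", "kwargs": {"series": "0 0 0 0.008 0.0005 0.004 0.1; 0 0 0 0.018 0.0005 0.004 0.1; 0 0 0 0.028 0.0005 0.004 0.1; 0 0 0 0.037 0.0005 0.004 0.1; 0 0 0 0.04 0.0005 0.004 0.1; 0 0 0 0.04 0.0005 0.004 0.1; 0 0 0 0.04 0.0005 0.004 0.1"}}

```text
clock: 13.35
tcp_pos: [0.4967, -0.0557, 0.0896]
orientation: [1.39, 1.081, -1.39]
contact_force: [1.0, 0.5, -2.4]
grip_width: 0.015
```

Run:
```python
from h import *
p,R0,o=cur(); print(p,R0.round(4),np.degrees(np.arctan2(R0[1,1],R0[0,1])),o['grip_width'],o['contact_force'],o['qvel'].round(2))
im,C=shot('wrist','w11.png')
np.save('pics/w11p.npy',np.column_stack([R0,p]))
cv2.imwrite('pics/w11c.png',cv2.resize(im[40:240,170:410],None,fx=3,fy=3,interpolation=cv2.INTER_CUBIC))
```

```text
[ 0.49674196 -0.05566829  0.08955619] [[ 5.000e-04  9.692e-01 -2.464e-01]
 [-0.000e+00 -2.464e-01 -9.692e-01]
 [-1.000e+00  5.000e-04 -1.000e-04]] -14.265253307393282 0.015008034233564175 [ 0.99080018  0.50312701 -2.40575765] [ 0. -0. -0. -0. -0.  0.  0.]
```

View pics/w11c.png

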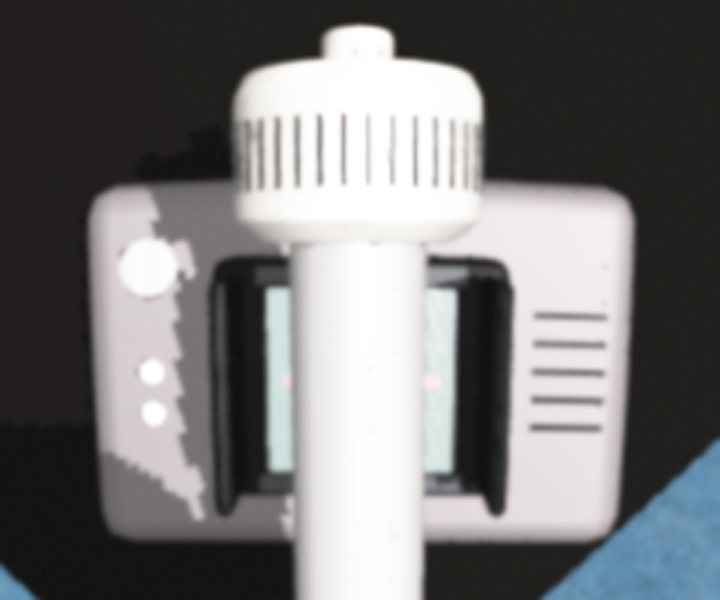

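Run:
```python
from rd import *
im,C=load('w11.png'); T=np.load('pics/w11p.npy'); R0,p=T[:,:3],T[:,3]
def tool(cx,cy,z): return (R0.T@(onz('wrist',170+(cx+.5)/3-.5,40+(cy+.5)/3-.5,z,C)-p)).round(4)
print('win L,R', tool(264,381,.046),tool(458,381,.046))
print('win T,B', tool(275,288,.046),tool(275,472,.046),tool(445,288,.046),tool(445,472,.046))
print('red line',tool(288,381,.046),tool(432,381,.046))
print('base L,R',tool(93,381,.03),tool(628,381,.03),'T,B',tool(540,183,.03),tool(540,542,.03),tool(170,183,.03),tool(170,542,.03))
print('tube',tool(294,381,p[2]+.0134),tool(423,381,p[2]+.0134), 'tip', tool(358,26,p[2]+.0139))
```

```text
win L,R [ 0.0436 -0.0186 -0.0515] [ 0.0436  0.0187 -0.0515]
win T,B [ 0.0436 -0.0162 -0.0694] [ 0.0436 -0.0169 -0.0333] [ 0.0436  0.0159 -0.0694] [ 0.0436  0.0166 -0.0333]
red line [ 0.0436 -0.014  -0.0514] [ 0.0436  0.0137 -0.0514]
base L,R [ 0.0595 -0.0572 -0.0496] [ 0.0596  0.0571 -0.0497] T,B [ 0.0596  0.0366 -0.0908] [ 0.0596  0.0396 -0.0134] [ 0.0595 -0.0391 -0.0909] [ 0.0595 -0.0421 -0.0133]
tube [-0.0134 -0.009  -0.0606] [-0.0134  0.0082 -0.0606] tip [-0.0139 -0.0005 -0.1079]
```

Call:
{"fn": "apply_moves", "kwargs": {"series": "0 0 0 0.005 0 0 0.1; 0 0 0 0.011 0 0 0.1; 0 0 0 0.017 0 0 0.1; 0 0 0 0.023 0 0 0.1; 0 0 0 0.028 0 0 0.1; 0 0 0 0.031 0 0 0.1; 0 0 0 0.0325 0 0 0.1; 0 0 0 0.0325 0 0 0.1; 0 0 0 0.0325 0 0 0.1; 0 0 0 0.0325 0 0 0.1"}}

```text
clock: 14.65
tcp_pos: [0.4966, -0.0557, 0.057]
orientation: [1.39, 1.081, -1.39]
contact_force: [-0.5, 0.8, -2.3]
grip_width: 0.0152
```

Run:
```python
from h import *
p,R0,o=cur(); print(p,np.degrees(np.arctan2(R0[1,1],R0[0,1])),o['grip_width'],o['contact_force'],o['qvel'].round(3))
im,C=shot('wrist','w12.png'); s,_=shot('scene','s12.png'); t,_=shot('top','t12.png')
np.save('pics/w12p.npy',np.column_stack([R0,p]))
cv2.imwrite('pics/w12c.png',cv2.resize(im[40:240,170:410],None,fx=3,fy=3,interpolation=cv2.INTER_CUBIC))
cv2.imwrite('pics/s12c.png',cv2.resize(s[130:290,240:400],None,fx=4,fy=4)[:600])
```

```text
[ 0.49657437 -0.05568965  0.05695409] -14.26656386976458 0.015227214314048923 [-0.52867444  0.75673101 -2.25894823] [-0.     0.     0.     0.003 -0.001 -0.001 -0.001]
```

View pics/w12c.png

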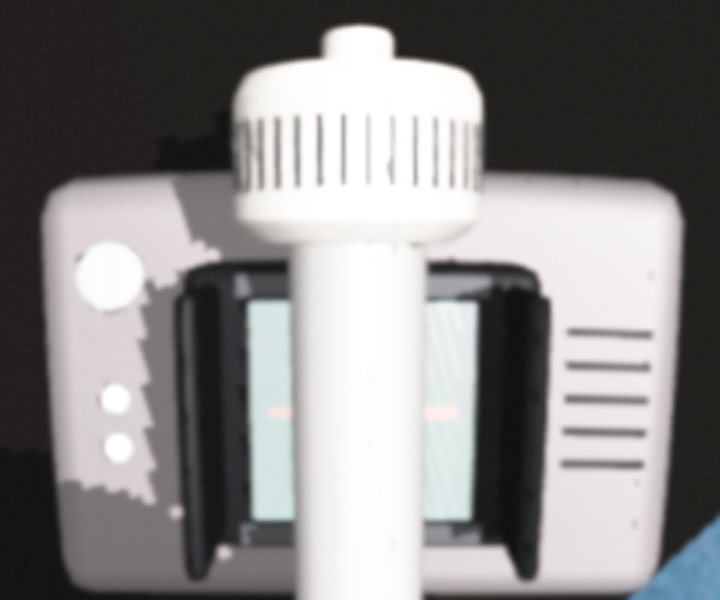

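View pics/s12c.png

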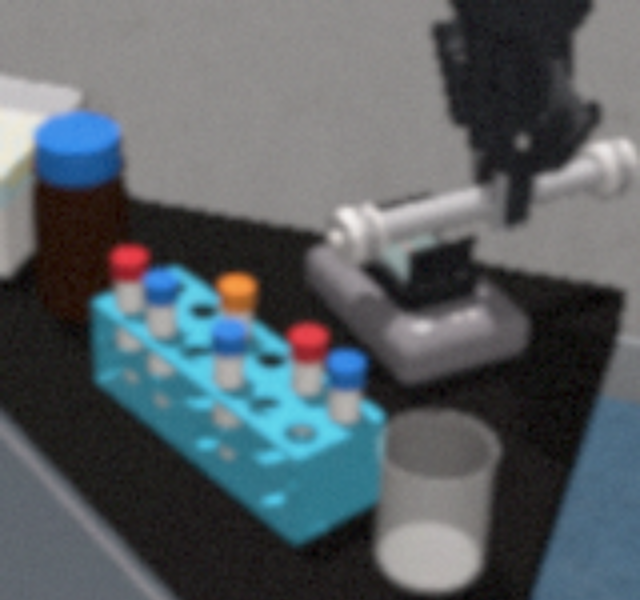

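Run:
```python
from h import *
T=np.load('pics/w12p.npy'); R0,p=T[:,:3],T[:,3]; im,C=load('w12.png')
def tool(cx,cy,z): return (R0.T@(onz('wrist',170+(cx+.5)/3-.5,40+(cy+.5)/3-.5,z,C)-p)).round(4)
print('win L,R', tool(247,412,.046),tool(478,412,.046),'T,B',tool(265,299,.046),tool(265,521,.046))
for z in (-.107,-.0515,.089): print(z,np.array(proj('scene',p+R0@[-.0134,0,z])).round(1))
a=cv2.imread('pics/scene0.png').astype(int);b=cv2.imread('pics/s12.png').astype(int)
d=abs(a-b).max(2); print('diff bottle',(d[155:205,245:274]>60).sum(),'rack',(d[190:262,260:318]>60).sum(),'beaker',(d[235:280,330:366]>60).sum())
```

```text
win L,R [ 0.0109 -0.0182 -0.0517] [ 0.011   0.0187 -0.0517] T,B [ 0.011  -0.015  -0.0698] [ 0.011  -0.0158 -0.0334]
-0.107 [321.6 189.5]
-0.0515 [344.  183.6]
0.089 [397.5 169.7]
diff bottle 0 rack 0 beaker 0
```

View pics/s12.png

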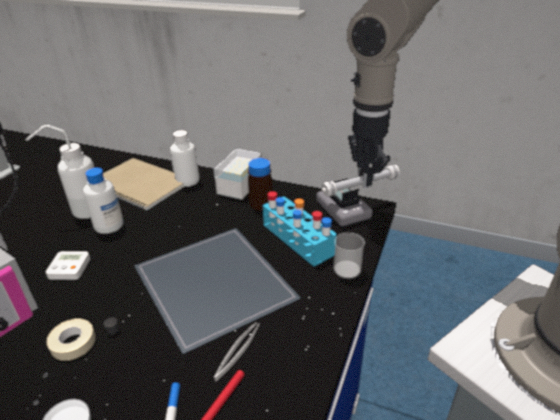

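```bash
python3 -c "
from bench import *
print(hand_in()); o=get_obs(); print(o['clock'],o['tcp_pos'],o['grip_width'],o['contact_force'])"
```

```text
the job is handed in; nothing more can be done
None
the job is handed in; nothing more can be done
```

I rolled the column about 174° on the mat, from roughly 7° off straight up to label underneath. I then gripped the bare tube about 9 mm past its middle, carried it over the rack and held it above the reader. I handed the job in at about 15 s, still holding it there.

**Last checks before hand-in:**

| Check | Result |
|---|---|
| Label against window centre | within about 0.5 mm both across and along the cheeks |
| Height above the glass | tube axis about 24 mm, so the label is about 15 mm up |
| Parallel to the cheeks | within about 0.1° |
| Level | within about 0.2°, as it lay on the mat; two ends in the scene view agreed |
| Touching the reader | tool force was about 2.3 N, which is just the column's weight |
| Rack, bottle, beaker | their image patches showed no change from the start |

**What disagreed or was not seen directly:**
- **Early reader reading:** my first wrist-camera position was about 13 mm off the top camera because the arm was still settling. I re-measured the reader, and the later close-up views agreed with each other.
- **Label direction:** the label was hidden once it was underneath. Its final angle comes from the label edge seen halfway through the roll plus the measured travel, so it is good to about 10°.
- **After hand-in:** I could not take any further readings, because the robot's state is closed once the job is handed in.

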